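# Close up the bench dust extractor after a filter change

## Task

Close up the dust extractor's filter housing: press the filter cassette down until it is fully home, then slide the gate all the way shut over it, then turn the three bar knobs on the sloping front clockwise to their end stops, the middle one first and the outer two after it. Leave the other things on the bench where they are.

Things in the scene. Friction and masses are not known exactly. Their poses are not given: they have to be found in the camera images.
- housing: Grey filter housing, fixed, 230 mm deep (x), 290 mm wide (y). Origin on the bench under the upper edge of its slope, midway across. x points from the sloping front to the back, y to the left seen from the front, z up. Front slope: x = -130 to 0 mm, rising from 45 to 136 mm. Flat top: x = 0 to 100 mm, 136 mm high; cassette slot at its right (x 48, y -60 mm), open gate at its left.
- cassette (a joint): How far the cassette is pressed down, m: 0 = 50 mm proud of the flat top, 0.05 = fully home, its top flush with the flat top. Starts in 0 to 0.02. It moves straight down, stays where it is left, and takes 5 to 6 N of downward push; no spring.
- cassette_top (a point): Centre of the top face of the filter cassette, a black plastic cap 30 mm (housing x) by 108 mm (housing y); below the cap it is black with white pleats. Axes as the housing's. Two guide rails 10 mm tall and 8 mm wide run along y on the flat top, centred 37 mm to either side (x) of this point.
- gate (a joint): How far the retaining gate has been slid shut, m: 0 = open at the left, 0.12 = end stop, fully shut over the cassette. It starts somewhere in 0 to 0.03, slides along the housing's -y, needs about 3 N, and stays where it is left.
- gate_grip (a point): Grip point of the gate's handle: a black upright bar 60 mm long (housing y), 14 mm thick (housing x), 36 mm tall, standing on a steel plate 64 mm (x) by 125 mm (y). The point is at the handle's middle, 12 mm below its top and 24 mm above the plate. Axes as the housing's.
- knob_left (a joint): Turn of the left knob, rad: 0 = bar pointing straight up the slope; grows clockwise as seen looking at the sloping face; 1.571 = end stop, bar straight across (along the housing's y). Starts in 0.15 to 0.6. Friction about 0.12 N m, no spring; stays where it is left.
- knob_mid (a joint): Turn of the middle knob, same meaning as the left knob's.
- knob_right (a joint): Turn of the right knob, same meaning as the left knob's.
- knob_left_grip (a point): Point on the left knob's axis, inside its bar, 28 mm out from the slope and 10 mm below the bar's top. The knob: black bar 66 mm long, 16 mm thick, standing 6 to 38 mm out from the slope, on a steel disc 46 mm wide, 6 mm high. Axes turn with the knob: x along the bar, z along its axis, outward. Knobs do not come off or advance.
- knob_mid_grip (a point): The same point on the middle knob.
- knob_right_grip (a point): The same point on the right knob.
- jar: Bystander: closed amber jar 68 mm wide, 85 mm tall, origin under its centre.
- bin: Bystander: clear open plastic bin 130 x 100 x 60 mm, origin under its centre.
- timber: Bystander: wooden block 120 x 70 x 50 mm, origin under its centre.
- slope_mid (a point): Middle of the sloping face, at the foot of the middle knob (housing x -65, y 0, 90.5 mm high); fixed. x points up the slope, y along the housing's y, z is the slope's outward normal, leaning 35 degrees from vertical towards the housing's -x. The knobs' feet are in a row on this y axis: left at +95 mm, middle at 0, right at -95 mm.

How it is judged (in metres and radians):
On the way, in this order (a step that is already met when the one before it is completed fails the run):
1. the filter cassette is pressed fully home (value of joint cassette above 0.046 m), for 0.1 s.
2. the gate is slid fully shut over the cassette (value of joint gate above 0.115 m), for 0.1 s.
3. the middle knob is turned to its end stop (value of joint knob_mid above 1.47 rad), for 0.1 s.
4. both outer knobs are turned to their end stops (value of joint each of knob_left, knob_right above 1.47 rad), for 0.1 s.
At the end, for the whole second after the job is handed in: The cassette is home (within 4 mm of flush), the gate is shut (within 5 mm of its stop) and all three knobs stand within 0.1 rad of their end stops (all of step 4 and value of joint cassette above 0.046 m and value of joint gate above 0.115 m and value of joint knob_mid above 1.47 rad); the robot touches nothing.
It fails at once if an outer knob is tightened before the middle one (value of joint knob_mid below 1.4 rad and value of joint any of knob_left, knob_right above 1 rad).
It fails at once if the gate is pushed across the cassette before it is home (value of joint cassette below 0.042 m and value of joint gate above 0.06 m).
It fails at once if a bystander is moved by more than 30 mm (distance of any of jar, bin, timber from where it was at the start of the episode above 0.03 m).
It also fails if it takes over 72 s, if anything falls off the work surface, if the arm or the gripper's body presses on something with over 40 N, if the wrist force passes 120 N, or if a joint passes its speed limit or range.

## Robot

A 6-joint arm with a two-finger parallel gripper is mounted at the origin on the work surface. World frame = base frame: x ahead of the robot, y to its left, z up, the work surface at z = 0. Lengths are in m, angles in degrees, forces in N, time in s.
With the tool pointing down it reaches from about 0.25 to 0.725 m from the base axis. Payload 9.7 kg.
Tool frame: the origin (TCP) lies on the centre line of the jaws, within the pads' length; the fingertips stand bot.nose_length ahead of it and the grasp point (between the pads) lies 11 mm behind it (bot.nose_length is the distance from the TCP to the fingertips, in m); z points along the fingers, y is the line along which they close (so a half turn about z gives the same grasp; the last joint's range is limited). The gripper opens to 85 mm and grips with 20 to 120 N. Pads are 22 mm wide; open, the fingers measure 114 mm over their backs; the gripper's body (76 mm by 85 mm) begins 54 mm behind the grasp point. The pads swing forward as they close: fully open they stand 13 mm farther back than shut.
Start: joints at [0, 4.979, 10.078, 95.1, 0, 90], TCP at [0.55, -0, 0.239] pointing down, gripper open.
Joint ranges: [-179.16, 179.16], [-48.56, 103.87], [-65.8, 70.77], [-126.05, 130.52], [-82.76, 87.17], [-180, 180]. Speed limits (degrees/s): [127.2, 127.2, 147.25, 180, 180, 180].

## Interface

Orientations are given as [roll, pitch, yaw] about the fixed x, y, z axes, in that order (R = Rz(yaw) Ry(pitch) Rx(roll)).
In Python, from workcell import bot gives the robot as it stands. The module is installed in compiled form; this text tells all that it offers.
- The arm moves only by the shell command python3 -m inch 'ROWS' [OPENING] [FORCE]. ROWS is JSON, a list of rows, each a list of 4 numbers: the shift along the world's x, y, z in cm, then the turn about the world's z in degrees. A call has exactly 8 rows; each row is the pose to reach, as a shift and turn from the pose commanded when the call began; what a row does not reach only later rows make up. A row lasts 1/8 s, in which the tool goes at most 62.5 mm and 10.7 degrees, less where a joint would pass 70% of its speed; a pose out of reach is approached as far as the arm can. A call with a gripper value outside its range is refused whole. OPENING is the finger opening in cm, from 0 to 8.54, set as the call begins (- or left out, the last holds). The fingers move at their own pace and stop on an object; FORCE is the grip in N (left out, the last holds). Time passes only in rows, so rows that repeat a pose let the fingers close, or fill a call up. It gives the time, the measured TCP pose, the force, the opening and the grip force at its end, in the units of the state.
- bot.get_obs(): the state, without advancing time (a new reading comes with each control period).
- bot.camera(name): name is "scene" or "side" or "wrist"; returns a dict with "img" (480x640x3 uint8, red, green, blue), "fovy" (degrees; the focal length in pixels is half the picture's height over the tangent of half this angle, whatever the lens; pixels are square), "cx", "cy" (the principal point, pixels), "dist" ([k1, k2, p1, p2, k3] as OpenCV has them; the pictures are not rectified), "R" (3x3) and "t" (3): a world point X has camera coordinates R X + t; the wrist camera has in their place "mount" (4x4, takes a point from camera to tool coordinates, whose origin is the TCP and whose axes are the flange's). Camera axes: x right, y down, z forward; pixel columns grow to the right and rows downward; lengths in m; the calibration is good to about 2 mm. A picture is of the moment at which its call begins: read the wrist's pose just before it. There is no depth.
- bot.job_done(): hands the job in; it is judged then, once.
Trained networks look in a picture, given as the dict that the camera call returned (one of the last four; its "shot" number tells which), for a name from the list of things; names that differ only in an ending like _2 or _b are one class to them, and where a whole thing is asked for, a point or a joint stands for the part that bears it (a point fixed in the world has none). Each returns a list of dicts, best first, with "score" (0 to 1); they miss things now and then, are a little off and sometimes report something else, mostly with a low value. They report only what shows in the picture. A call takes as long as a camera call.
- bot.find_in(thing, picture): "point" ([column, row] in pixels, amid what is visible of it).
- bot.landmark_of(thing, picture): "point" ([column, row] in pixels: a listed point, or the origin of a listed thing).
The state is a dict: "time": time; "q": joint angles; "qd": joint speeds; "joint_efforts": joint torques, N m; "ee_pos": TCP position; "tcp_rot": TCP orientation; "wrist_force": force on the tool from outside, world axes, zero at the start; "torque": the same for the moment, N m; "opening": finger opening in m; "grasp_force": force on a finger pad.
Only numpy, scipy, OpenCV 4.12 (cv2) and the standard library are available. Lean on these libraries where they do the work, as an engineer would, in place of code of your own. Each camera call takes 0.05 s, during which the arm holds its last target. There are 200 camera calls.

## Working session

There is one attempt and no reset: what is moved stays moved. The work goes in short steps, Python scripts to look and compute and a shell command to move; the robot and the scene stay as the last step left them, time stands still between calls to the robot, and variables do not carry over. Pictures are saved under pics/ and viewed, at most 10 in all, crops included, and the job is handed in when it is done.

```bash
mkdir -p pics
cat > h.py <<'E'
import numpy as np,cv2
from workcell import bot
from scipy.spatial.transform import Rotation as Ro
def K(p):
    f=240/np.tan(np.radians(p["fovy"])/2); return np.array([[f,0,p["cx"]],[0,f,p["cy"]],[0,0,1.]])
def ext(p,o=None):
    if "R" in p: return np.array(p["R"]),np.array(p["t"])
    M=np.eye(4); M[:3,:3]=Ro.from_euler('xyz',o["tcp_rot"],degrees=True).as_matrix(); M[:3,3]=o["ee_pos"]
    W=np.linalg.inv(M@np.array(p["mount"])); return W[:3,:3],W[:3,3]
def proj(X,p,o=None):
    R,t=ext(p,o); return cv2.projectPoints(np.atleast_2d(np.float64(X)),cv2.Rodrigues(R)[0],t,K(p),np.float64(p["dist"]))[0].reshape(-1,2)
E
cat > a.py <<'E'
from h import *
import json
from scipy.optimize import least_squares
o=bot.get_obs(); print(o["time"],o["ee_pos"],o["tcp_rot"],bot.nose_length,o["wrist_force"])
P={}
D=[]
names=["housing","cassette_top","gate_grip","knob_left_grip","knob_mid_grip","knob_right_grip","slope_mid","jar","bin","timber"]
for c in ["scene","side","wrist"]:
    p=bot.camera(c); P[c]=p
    cv2.imwrite(f"pics/{c}0.png",p["img"][:,:,::-1])
    for n in names:
        r=bot.landmark_of(n,p)
        print(c,n,[(np.round(d["point"]).tolist(),round(d["score"],2)) for d in r[:3]])
        if r: D.append((c,n,r[0]["point"],r[0]["score"]))
    if c=="wrist": P[c]["o"]=o
for n in names:
    d=[x for x in D if x[1]==n and x[3]>.3]
    if len(d)<2: continue
    f=lambda X:np.concatenate([proj(X,P[c],o)[0]-np.array(q) for c,_,q,_ in d])
    s=least_squares(f,[.5,0,.1],loss='soft_l1'); print(n,np.round(s.x,4),np.round(s.fun,1))
E
python3 a.py
```

```text
0.0 [5.49768649e-01 8.76148508e-06 2.38587864e-01] [-1.79922729e+02  1.34140568e-05  9.00012117e+01] 0.008 [-0.8375959   0.41775915 -0.07947654]
scene housing [([354.0, 287.0], 0.8)]
scene cassette_top [([360.0, 255.0], 0.98)]
scene gate_grip [([383.0, 233.0], 0.77)]
scene knob_left_grip []
scene knob_mid_grip [([324.0, 245.0], 0.8)]
scene knob_right_grip [([307.0, 266.0], 0.6), ([354.0, 187.0], 0.44)]
scene slope_mid [([326.0, 248.0], 0.7)]
scene jar [([416.0, 205.0], 0.72), ([342.0, 224.0], 0.52)]
scene bin [([173.0, 392.0], 0.69)]
scene timber [([355.0, 186.0], 0.78), ([343.0, 223.0], 0.61)]
side housing [([349.0, 273.0], 0.58), ([212.0, 184.0], 0.23)]
side cassette_top [([379.0, 230.0], 0.96)]
side gate_grip [([363.0, 205.0], 0.83)]
side knob_left_grip [([308.0, 224.0], 0.56)]
side knob_mid_grip [([322.0, 245.0], 0.74), ([216.0, 185.0], 0.35)]
side knob_right_grip [([336.0, 275.0], 0.6)]
side slope_mid []
side jar [([291.0, 170.0], 0.79)]
side bin [([354.0, 460.0], 0.68)]
side timber [([212.0, 184.0], 0.62), ([365.0, 206.0], 0.48)]
wrist housing [([380.0, 228.0], 0.77)]
wrist cas
[... 212 characters left out ...]
rist jar []
wrist bin []
wrist timber [([291.0, 379.0], 0.39), ([381.0, 227.0], 0.2)]
housing [ 6.08e-01 -2.18e-02  4.00e-04] [-2.1 -0.5 -0.1  0.6  0.5 -0.2]
cassette_top [ 0.6509 -0.0765  0.169 ] [ 0.5 -1.9  0.1  3.4]
gate_grip [0.6597 0.031  0.1636] [-1.2 -0.7  0.8  1.   0.1 -0.1]
knob_left_grip [0.5283 0.0735 0.1103] [-1.4 -0.1  0.2  0.1]
knob_mid_grip [ 0.5282 -0.0206  0.113 ] [ 0.9 -1.4 -2.1  2.5  0.2  0.1]
knob_right_grip [ 0.5283 -0.1164  0.1128] [-0.9 -1.1 -0.2  0.5  0.4 -0.1]
jar [ 6.134e-01  4.401e-01 -2.000e-04] [ 0.3 -1.2  0.1  1.2]
bin [ 0.4176 -0.4859 -0.008 ] [ 0.3 -0.6  0.2  0.7]
timber [0.5413 0.0029 0.28  ] [-2.050e+01 -1.100e+00  1.107e+02  2.000e-01  0.000e+00 -1.000e-01]
```

```bash
python3 -c "
import cv2,numpy as np
a=cv2.imread('pics/scene0.png')[160:340,250:480];b=cv2.imread('pics/wrist0.png')
a=cv2.resize(a,None,fx=1.7,fy=1.7,interpolation=cv2.INTER_CUBIC)
c=np.zeros((480,800,3),np.uint8);c[:a.shape[0],:a.shape[1]]=a
b=cv2.resize(b,(400,300));c[:300,400:]=b;cv2.imwrite('pics/m1.png',c)"
```

```text
(no output)
```

View pics/m1.png

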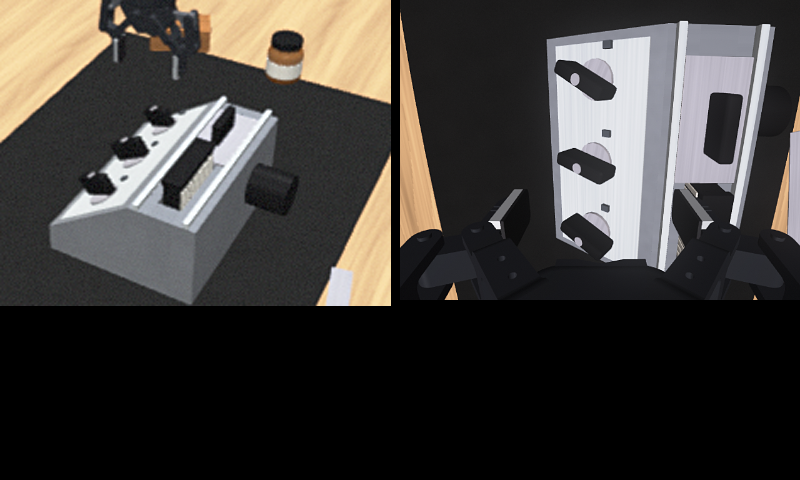

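View pics/wrist0.png

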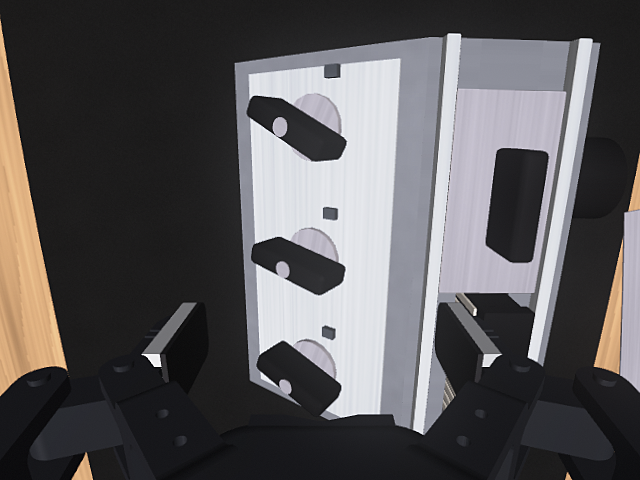

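The wrist view shows the left, middle and right knobs at (290,126), (291,263) and (294,379), and the gate handle at (519,205). The networks' points agree with this, and the housing yaw is about 0. I'm moving over the cassette with the fingers closed.

```bash
python3 -m inch '[[4,-3,0,0],[8,-6,0,0],[10.5,-7.9,0,0],[10.5,-7.9,-2,0],[10.5,-7.9,-4,0],[10.5,-7.9,-5,0],[10.5,-7.9,-5,0],[10.5,-7.9,-5,0]]' 0 30
python3 - <<'E'
from h import *
p=bot.camera("side");o=bot.get_obs();cv2.imwrite("pics/s1.png",cv2.resize(p["img"][130:330,230:480,::-1],(750,600)))
E
```

```text
time: 2.65
ee_pos: [0.6552, -0.0789, 0.1904]
tcp_rot: [179.9, 0.0, 90.0]
wrist_force: [0.5, 0.3, 0.7]
opening: 0.0
grasp_force: 0.0
```

View pics/s1.png

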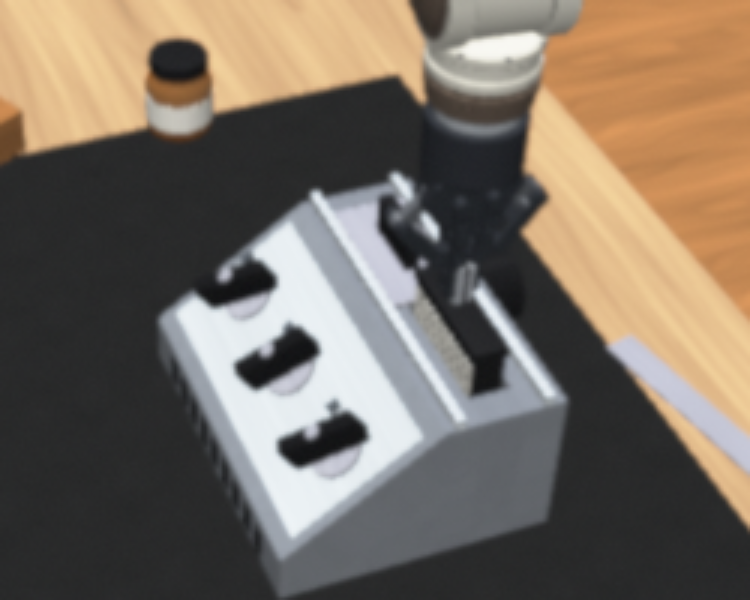

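The closed fingers stand over the middle of the cassette cap at about (465,290) in the crop. Next I press it down.

```bash
python3 -m inch '[[0,0,-0.8,0],[0,0,-1.6,0],[0,0,-2.4,0],[0,0,-3.2,0],[0,0,-4,0],[0,0,-4.4,0],[0,0,-4.4,0],[0,0,-4.4,0]]'
python3 -m inch '[[0,0,-0.1,0],[0,0,-0.2,0],[0,0,-0.3,0],[0,0,-0.4,0],[0,0,-0.4,0],[0,0,-0.4,0],[0,0,-0.4,0],[0,0,-0.4,0]]'
```

```text
time: 3.7
ee_pos: [0.6547, -0.079, 0.145]
tcp_rot: [-180.0, -0.0, 90.0]
wrist_force: [0.2, 1.1, 0.4]
opening: 0.0002
grasp_force: 0.4
time: 4.7
ee_pos: [0.6548, -0.079, 0.144]
tcp_rot: [179.9, 0.0, 90.0]
wrist_force: [-6.7, 0.1, 17.4]
opening: -0.0001
grasp_force: 8.8
```

The cassette is home: 17 N with the fingertips at 0.136. Next I lift, cross over the handle and come down on its left side.

```bash
python3 -m inch '[[0,0,3,0],[0,0,6.5,0],[0.2,6,6.5,0],[0.2,12,6.5,0],[0.2,16.9,6.5,0],[0.2,16.9,4,0],[0.2,16.9,1.8,0],[0.2,16.9,1.8,0]]'
python3 - <<'E'
from h import *
p=bot.camera("side")
for n in["cassette_top","gate_grip"]:
    print(n,bot.landmark_of(n,p)[:1])
print(proj([[.656,-.081,.136],[.658,.031,.164]],p))
a=cv2.resize(p["img"][130:330,230:480,::-1],(750,600));cv2.imwrite("pics/s2.png",a)
E
```

```text
time: 5.7
ee_pos: [0.6559, 0.09, 0.157]
tcp_rot: [-179.8, 0.0, 90.0]
wrist_force: [-0.2, -0.2, -0.0]
opening: -0.0001
grasp_force: 0.0
cassette_top [{'point': [379.3, 243.9], 'score': 0.67}]
gate_grip [{'point': [363.7, 208.4], 'score': 0.93}]
[[381.13956422 244.18330616]
 [362.75795786 206.0814246 ]]
```

View pics/s2.png

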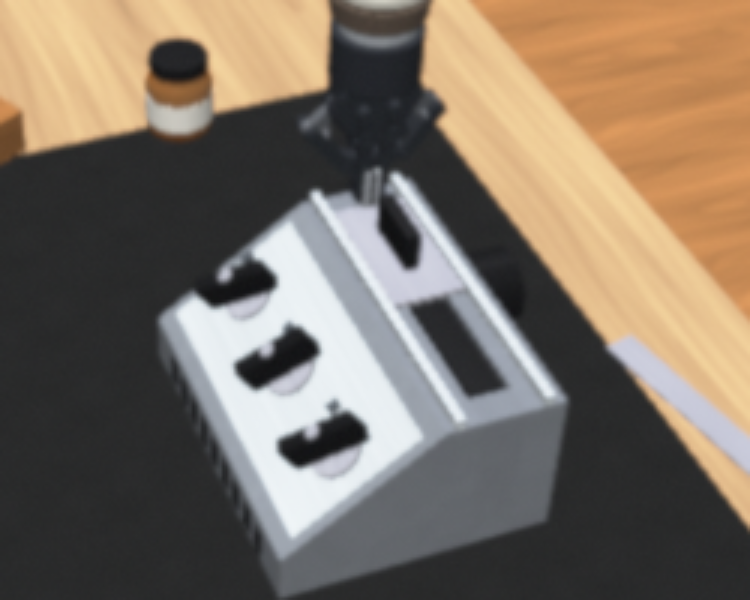

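The cassette is flush at about (460,345) in the crop. The fingers at (370,185) are behind the handle at (400,225). Next I push the gate shut.

```bash
python3 -m inch '[[0.2,-1.5,0,0],[0.2,-3,0,0],[0.2,-4.5,0,0],[0.2,-6,0,0],[0.2,-7.5,0,0],[0.2,-9,0,0],[0.2,-10,0,0],[0.2,-10.5,0,0]]'
python3 -m inch '[[0,-0.3,0,0],[0,-0.6,0,0],[0,-0.9,0,0],[0,-1.2,0,0],[0,-1.4,0,0],[0,-1.5,0,0],[0,-1.5,0,0],[0,-1.5,0,0]]'
```

```text
time: 6.85
ee_pos: [0.6588, -0.0157, 0.1591]
tcp_rot: [-180.0, 0.0, 90.0]
wrist_force: [-1.2, 3.1, 2.1]
opening: 0.0
grasp_force: 1.4
time: 7.85
ee_pos: [0.6592, -0.0302, 0.1593]
tcp_rot: [180.0, 0.0, 90.0]
wrist_force: [0.2, 0.3, -0.8]
opening: -0.0005
grasp_force: 0.3
```

```bash
python3 -m inch '[[0,-0.2,0,0],[0,-0.4,0,0],[0,-0.6,0,0],[0,-0.7,0,0],[0,-0.8,0,0],[0,-0.8,0,0],[0,-0.8,0,0],[0,-0.8,0,0]]'
python3 - <<'E'
from h import *
p=bot.camera("side");q=bot.camera("scene");a=bot.landmark_of("gate_grip",p);b=bot.landmark_of("gate_grip",q);print(a[:2],b[:2])
from scipy.optimize import least_squares
print(least_squares(lambda X:np.r_[proj(X,p)[0]-a[0]["point"],proj(X,q)[0]-b[0]["point"]],[.65,-.08,.16]))
E
```

```text
time: 8.85
ee_pos: [0.659, -0.0382, 0.1593]
tcp_rot: [-180.0, 0.0, 90.0]
wrist_force: [0.0, 0.4, 0.1]
opening: -0.0001
grasp_force: 0.3
[{'point': [380.5, 232.2], 'score': 0.77}] [{'point': [362.2, 256.0], 'score': 0.61}]
     message: `ftol` termination condition is satisfied.
     success: True
      status: 2
         fun: [ 1.679e-01  1.247e+00  5.366e-01 -1.152e+00]
           x: [ 6.563e-01 -7.269e-02  1.624e-01]
        cost: 1.5996180442487145
         jac: [[ 3.904e+02 -1.883e+02  3.657e+01]
               [-1.006e+02 -2.710e+02 -3.232e+02]
               [ 3.889e+02  1.842e+02  1.870e+01]
               [ 1.292e+02 -2.350e+02 -3.358e+02]]
        grad: [-6.472e-06 -1.376e-06 -7.053e-06]
  optimality: 7.053392625522292e-06
 active_mask: [ 0.000e+00  0.000e+00  0.000e+00]
        nfev: 4
        njev: 4
```

```bash
python3 -m inch '[[0,-0.2,0,0],[0,-0.4,0,0],[0,-0.6,0,0],[0,-0.7,0,0],[0,-0.8,0,0],[0,-0.8,0,0],[0,-0.8,0,0],[0,-0.8,0,0]]'
```

```text
time: 10.05
ee_pos: [0.6589, -0.0428, 0.1594]
tcp_rot: [-180.0, -0.3, 90.1]
wrist_force: [-1.0, 18.6, 0.5]
opening: 0.0002
grasp_force: 8.9
```

The gate is against its stop (18.6 N). Next I move to below and to the right of the middle knob.

```bash
python3 -m inch '[[0,1,0,0],[0,1,4,0],[0,0.5,6.5,0],[-6,0,6.5,0],[-12,-0.5,6.5,0],[-17.2,-0.5,5,0],[-17.2,-0.5,0,0],[-17.2,-0.5,-2,0]]'
python3 - <<'E'
from h import *
from scipy.optimize import least_squares
o=bot.get_obs();P=[(bot.camera(c)) for c in("side","scene","wrist")]
for n in["gate_grip","knob_left_grip","knob_mid_grip","knob_right_grip"]:
    d=[(p,r[0]["point"]) for p in P for r in[bot.landmark_of(n,p)] if r and r[0]["score"]>.5]
    if len(d)<2: print(n,len(d));continue
    s=least_squares(lambda X:np.concatenate([proj(X,p,o)[0]-q for p,q in d]),[.55,0,.11],loss="soft_l1");print(n,s.x.round(4),s.fun.round(1))
cv2.imwrite("pics/w2.png",P[2]["img"][:,:,::-1])
E
```

```text
time: 11.05
ee_pos: [0.4856, -0.0514, 0.1374]
tcp_rot: [-179.9, 0.0, 90.0]
wrist_force: [0.5, 0.9, 0.3]
opening: -0.0001
grasp_force: 0.0
gate_grip [ 0.656  -0.083   0.1655] [-0.1 -1.2 -0.4  1. ]
knob_left_grip 1
knob_mid_grip [ 0.5286 -0.0224  0.1121] [ 0.4  0.8 -1.6 -0.7  0.1 -0.1]
knob_right_grip [ 0.5252 -0.1106  0.1039] [-0.1 -0.3 -0.1  0.3]
```

View pics/w2.png

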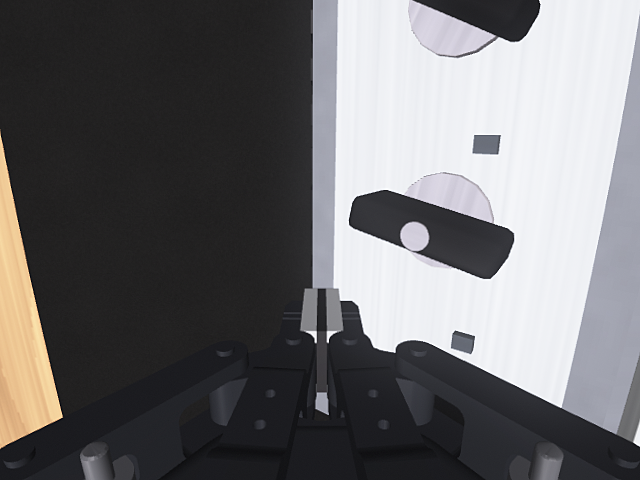

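The middle knob bar runs from (352,210) to (512,260), with the fingertips at (322,310) to its lower right. Next I descend and push its lower end left.

```bash
python3 -m inch '[[0.9,0,-2,0],[0.9,0,-4.3,0],[0.9,0.8,-4.3,0],[0.9,1.6,-4.3,0],[0.9,2.2,-4.3,0],[0.9,2.8,-4.3,0],[0.9,3.3,-4.3,0],[0.9,3.8,-4.3,0]]'
python3 -m inch '[[0.2,0.1,0,0],[0.4,0.2,0,0],[0.6,0.3,0,0],[0.8,0.4,0,0],[1,0.5,0,0],[1.2,0.6,0,0],[1.2,0.6,0,0],[1.2,0.6,0,0]]'
python3 - <<'E'
from h import *
p=bot.camera("wrist");cv2.imwrite("pics/w3.png",p["img"][:,:,::-1])
E
```

```text
time: 12.8
ee_pos: [0.4959, -0.0134, 0.0975]
tcp_rot: [180.0, 0.1, 90.0]
wrist_force: [-4.5, -6.4, 2.8]
opening: -0.0001
grasp_force: 3.2
time: 13.8
ee_pos: [0.5041, -0.0072, 0.0977]
tcp_rot: [-179.6, 0.1, 90.0]
wrist_force: [-26.5, -5.4, 16.2]
opening: -0.0
grasp_force: 13.7
```

View pics/w3.png

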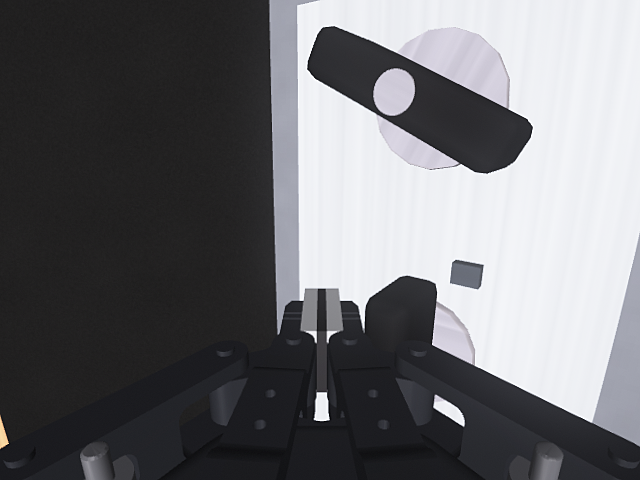

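The middle bar (366–436 px) now lies straight across, with the arm stalled at 26 N. Next I go to the right knob and check the middle one from there.

```bash
python3 -m inch '[[-1.5,0,0,0],[-1.5,-1,4,0],[-1.2,-6,5,0],[-1.2,-11,5,0],[-1.2,-13.9,5,0],[-1.2,-13.9,4.1,0],[-1.2,-13.9,4.1,0],[-1.2,-13.9,4.1,0]]'
python3 - <<'E'
from h import *
o=bot.get_obs();p=bot.camera("wrist");cv2.imwrite("pics/w4.png",p["img"][:,:,::-1])
# predicted outline of mid bar top (38mm out) for th
u=np.array([.819,0,.574]);n=np.array([-.574,0,.819]);y=np.array([0,1,0.])
for nm,Y in(("mid",-.0215),("right",-.1165)):
  F=np.array([.544,Y,.0905])
  for th in(1.571,1.47,1.4) if nm=="mid" else(.3,.6):
    e=-np.cos(th)*u+np.sin(th)*y
    print(nm,th,proj([F+38e-3*n+33e-3*e,F+38e-3*n-33e-3*e],p,o).round().tolist())
E
```

```text
time: 14.85
ee_pos: [0.4961, -0.1449, 0.1375]
tcp_rot: [180.0, -0.0, 90.1]
wrist_force: [-0.1, 0.1, -0.1]
opening: -0.0002
grasp_force: 0.0
mid 1.571 [[401.0, -137.0], [393.0, 73.0]]
mid 1.47 [[392.0, -133.0], [402.0, 72.0]]
mid 1.4 [[386.0, -129.0], [408.0, 70.0]]
right 0.3 [[322.0, 205.0], [462.0, 276.0]]
right 0.6 [[330.0, 186.0], [449.0, 296.0]]
```

View pics/w4.png

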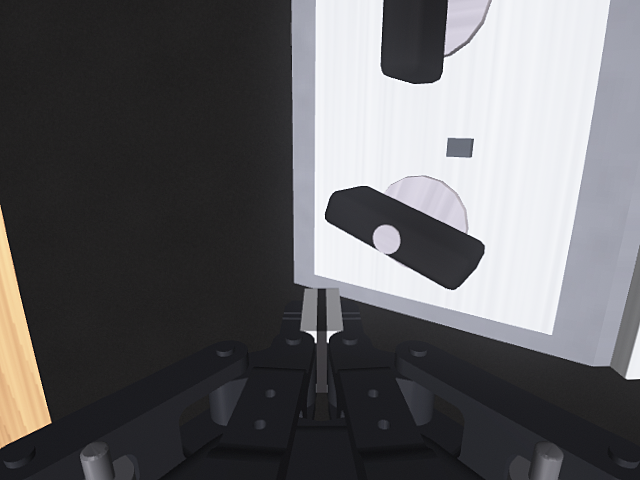

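The middle bar's edge, (386,0) to (382,70), matches the projection for 1.571 rad, so it's at its stop. Next is the right knob, whose bar runs from (328,205) to (480,270).

```bash
python3 -m inch '[[0,0,-2,0],[0,0,-4.1,0],[0,0.8,-4.1,0],[0,1.6,-4.1,0],[0,2.2,-4.1,0],[0,2.8,-4.1,0],[0,3.3,-4.1,0],[0,3.8,-4.1,0]]'
python3 -m inch '[[0.2,0.1,0,0],[0.4,0.2,0,0],[0.6,0.3,0,0],[0.8,0.4,0,0],[1,0.5,0,0],[1.2,0.6,0,0],[1.2,0.6,0,0],[1.2,0.6,0,0]]'
```

```text
time: 15.9
ee_pos: [0.4959, -0.1086, 0.0975]
tcp_rot: [180.0, 0.2, 90.0]
wrist_force: [-4.3, -6.4, 2.4]
opening: 0.0003
grasp_force: 3.4
time: 16.9
ee_pos: [0.5035, -0.1026, 0.0975]
tcp_rot: [-179.5, 0.1, 89.9]
wrist_force: [-29.8, -6.3, 17.7]
opening: -0.0002
grasp_force: 15.6
```

The right knob stalled the same way at 30 N. The left knob is next, with the same motion.

```bash
python3 -m inch '[[-1.5,0,0,0],[-1.5,1,4,0],[-1.2,6,5,0],[-1.2,11,5,0],[-1.2,14.6,4,0],[-1.2,14.6,2,0],[-1.2,14.6,0,0],[-1.2,14.6,0,0]]'
python3 -m inch '[[0,0.8,0,0],[0,1.6,0,0],[0,2.2,0,0],[0,2.8,0,0],[0,3.3,0,0],[0,3.8,0,0],[0,3.8,0,0],[0,3.8,0,0]]'
python3 -m inch '[[0.2,0.1,0,0],[0.4,0.2,0,0],[0.6,0.3,0,0],[0.8,0.4,0,0],[1,0.5,0,0],[1.2,0.6,0,0],[1.2,0.6,0,0],[1.2,0.6,0,0]]'
```

```text
time: 17.9
ee_pos: [0.4952, 0.0445, 0.0957]
tcp_rot: [-179.9, -0.0, 90.0]
wrist_force: [0.3, 0.4, 0.7]
opening: -0.0001
grasp_force: 0.0
time: 18.9
ee_pos: [0.4954, 0.0818, 0.0964]
tcp_rot: [-179.9, 0.1, 90.0]
wrist_force: [-3.9, -3.6, 1.3]
opening: -0.0003
grasp_force: 2.4
time: 19.9
ee_pos: [0.5047, 0.0881, 0.0965]
tcp_rot: [-179.6, 0.0, 90.0]
wrist_force: [-21.2, -2.1, 12.4]
opening: -0.0005
grasp_force: 10.7
```

Next I back off, rise to the start pose and check all of it.

```bash
python3 -m inch '[[-1.5,0,0,0],[-1.5,0,5,0],[-1.5,-4,10,0],[-1.5,-8,14,0],[-1.5,-13,16,0],[-1.5,-18,16,0],[-1.5,-20,16,0],[-1.5,-20,16,0]]'
python3 - <<'E'
from h import *
o=bot.get_obs();p=bot.camera("wrist");im=p["img"][:,:,::-1].copy()
u=np.array([.819,0,.574]);n=np.array([-.574,0,.819]);y=np.array([0,1,0.])
for Y in(-.0215,-.1165,.0735):
  F=np.array([.544,Y,.0905])
  for th,c in((1.571,(0,0,255)),(1.47,(0,255,255))):
    e=-np.cos(th)*u+np.sin(th)*y
    a,b=proj([F+38e-3*n+33e-3*e,F+38e-3*n-33e-3*e],p,o).astype(int); cv2.line(im,a.tolist(),b.tolist(),c,1)
cv2.imwrite("pics/w5.png",im)
E
```

```text
time: 20.9
ee_pos: [0.4928, -0.113, 0.2563]
tcp_rot: [180.0, 0.0, 89.9]
wrist_force: [-0.2, 1.1, 0.5]
opening: 0.0002
grasp_force: 0.0
```

View pics/w5.png

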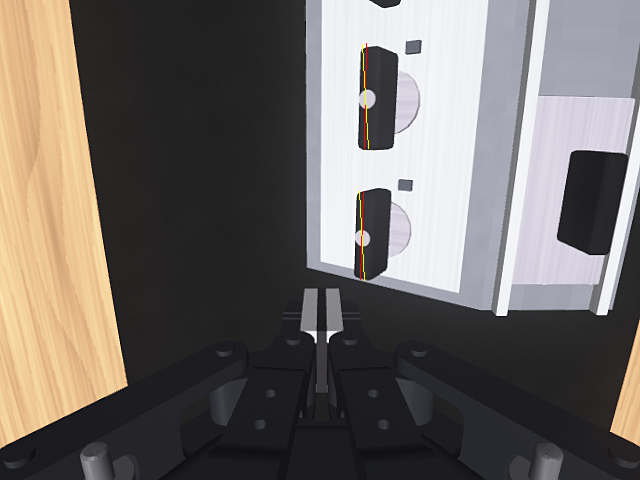

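The middle and right bars sit along the 1.571 lines, and the gate is fully over the slot. The left knob is out of frame, so I move for one more look.

```bash
python3 -m inch '[[0,4,0,0],[0,8,0,0],[0,10,0,0],[0,10,0,0],[0,10,0,0],[0,10,0,0],[0,10,0,0],[0,10,0,0]]'
python3 - <<'E'
from h import *
o=bot.get_obs();p=bot.camera("wrist");im=p["img"][:,:,::-1].copy()
u=np.array([.819,0,.574]);n=np.array([-.574,0,.819]);y=np.array([0,1,0.])
for Y in(-.0215,.0735):
  F=np.array([.544,Y,.0905])
  for th,c in((1.571,(0,0,255)),(1.47,(0,255,255))):
    e=-np.cos(th)*u+np.sin(th)*y
    a,b=proj([F+38e-3*n+33e-3*e,F+38e-3*n-33e-3*e],p,o).astype(int); cv2.line(im,a.tolist(),b.tolist(),c,1)
cv2.imwrite("pics/w6.png",cv2.resize(im[0:300,240:640],(800,600)))
E
```

```text
time: 21.95
ee_pos: [0.493, -0.0124, 0.2563]
tcp_rot: [-180.0, 0.0, 90.0]
wrist_force: [-0.1, -1.5, -0.5]
opening: 0.0002
grasp_force: 0.0
```

View pics/w6.png

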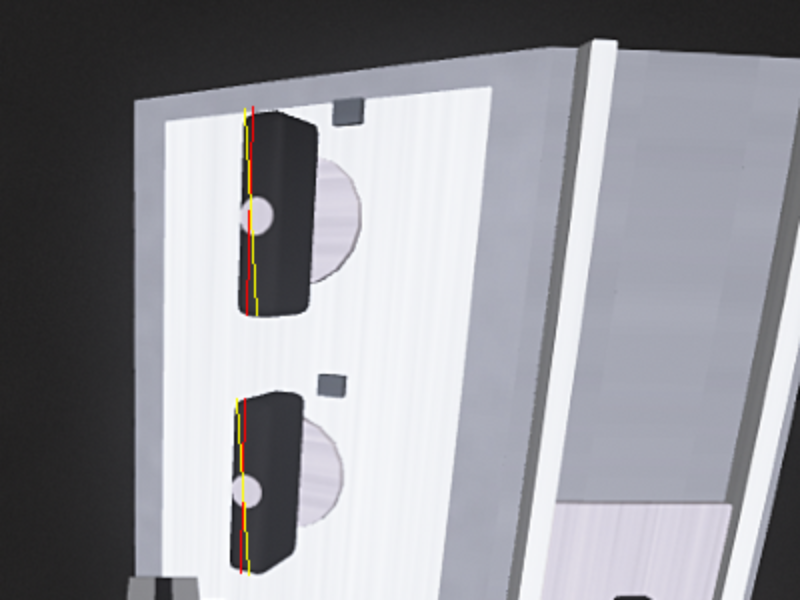

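The left bar, (243,115) to (239,310) in the crop, is parallel to the 1.571 line, so it's at its stop. I'm handing in.

```bash
python3 -c "
from workcell import bot
print(bot.job_done())"
```

```text
the job is handed in; nothing more can be done
None
```

I pressed the cassette home, slid the gate shut, and turned the middle, right and left knobs to their end stops in that order. The job is handed in with the arm clear after about 22 s; no verdict came back, but the stop forces and final pictures agree.

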